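Nest the tumbler on the kitchen pass

ROBOT

A 6-joint arm with a two-finger parallel gripper is mounted at the origin on the work surface. World frame = base frame: x ahead of the robot, y to its left, z up, the work surface at z = 0. Lengths are in mm, angles in rad, forces in N, time in s.
With the tool pointing down it reaches from about 275 to 725 mm from the base axis. Payload 15.9 kg.
Tool frame: the origin (TCP) lies on the centre line of the jaws, within the pads' length; the fingertips stand env.nose_length ahead of it and the grasp point (between the pads) lies 5 mm behind it (env.nose_length is the distance from the TCP to the fingertips, in mm); z points along the fingers, y is the line along which they close (so a half turn about z gives the same grasp; the last joint's range is limited). The gripper opens to 85 mm and grips with 20 to 120 N. Pads are 22 mm wide; open, the fingers measure 114 mm over their backs; the gripper's body (76 mm by 85 mm) begins 54 mm behind the grasp point. The pads swing forward as they close: fully open they stand 13 mm farther back than shut.
Start: joints at [1.14, 0.213, -0.034, 1.323, 0, 1.571], TCP at [208.791, 454.304, 245.306] pointing down, gripper open.
Joint ranges: [-2.98, 2.98], [-0.74, 1.72], [-1.14, 1.35], [-2.1, 2.04], [-1.57, 1.44], [-3.14, 3.14]. Speed limits (rad/s): [1.89, 1.89, 2.39, 2.57, 3.14, 3.14].

INTERFACE

Orientations are given as a unit quaternion [w, x, y, z].
In Python, from workcell import readout, vision, env, spotter gives the robot as it stands.
- The arm moves only by the tool carry_out, never from a script. Its argument "deltas" is a list of rows, each an object with "translation": the shift along the tool's x, y, z in cm, a list of three; "yaw": the turn about the tool's z in rad; "hand": the opening, from 0 (shut) to 1 (fully open). A call has 1 to 10 rows; each row shifts and turns the commanded pose from where the row before left it, along the tool's axes as they then stand; what a row does not reach is not made up. A row lasts 1/8 s, in which the tool goes at most 62.5 mm and 10.7 degrees, less where a joint would pass 70% of its speed; a pose out of reach is approached as far as the arm can. A call is refused whole if a number of a shift passes 6.25 or a number of a turn 0.188, either way. A call with a gripper value outside its range is refused whole. The fingers move at their own pace and stop on an object; the grip force is fixed at half the most. Time passes only in rows, so rows that do not move let the fingers close. It gives the time, the measured TCP pose, the force, the opening and the grip force at its end, in the units of the state.
- readout.get_obs(): the state, without advancing time (a new reading comes with each control period).
- vision.capture(name): name is "scene" or "top" or "wrist"; returns (picture, depth): 400x640x3 uint8, red, green, blue; 400x640 float32, mm along the optical axis (not along the pixel's ray), 0 where there is no reading.
- vision.camera_params(name): a dict with "K" (3x3 intrinsics, pixels), "eye" and "attitude" of the camera in the world; the wrist camera has in their place "mount" (4x4, takes a point from camera to tool coordinates, whose origin is the TCP and whose axes are the flange's). Camera axes: x right, y down, z forward; pixel columns grow to the right and rows downward; lengths in mm; the calibration is good to about 2 mm. A picture is of the moment at which its call begins: read the wrist's pose just before it. camera_params takes no time and is no camera call.
- env.close_job(): hands the job in; it is judged then, once.
Trained networks look in the newest picture that a camera, given by its name, has taken for a name from the list of things; names that differ only in an ending like _2 or _b are one class to them, and where a whole thing is asked for, a point or a joint stands for the part that bears it (a point fixed in the world has none). Each returns a list of dicts, best first, with "score" (0 to 1); they miss things now and then, are a little off and sometimes report something else, mostly with a low value. They report only what shows in the picture. A call takes as long as a camera call. They do not tell look-alikes from the thing itself.
- spotter.find_in(camera, target): "point" ([x, y, z] in mm, in world coordinates, good to about 4 mm: the middle of the surface that is visible of it).
The state is a dict: "t": time; "joints": joint angles; "joint_vel": joint speeds; "joint_torque": joint torques, N m; "eef_pos": TCP position; "orientation": TCP orientation; "ft_force": force on the tool from outside, world axes, zero at the start; "torque": the same for the moment, N m; "width": finger opening in mm; "grip_force": force on a finger pad.
Only numpy, scipy, OpenCV 4.12 (cv2) and the standard library are available. Lean on these libraries where they do the work, as an engineer would, in place of code of your own. Each camera call takes 0.05 s, during which the arm holds its last target. There are 200 camera calls.

TASK

Nest the orange tumbler inside the white one: lower it in gently and upright, keeping hold of it until its wall just meets the white tumbler's wall, and stop there without pressing, so that the two do not jam tight. Then let go, leaving both standing upright with the white tumbler where it was, and do not disturb the spoon crock or the squeeze bottle.

Things in the scene. Friction and masses are not known exactly. Their poses are not given: they have to be found in the camera images.
- orange_center (a point): Centre, half-way up, of the loose orange tumbler: a thick-walled open cone, 100 mm tall, outer diameter 64 mm at the rim narrowing evenly to 33.4 mm at the foot, wall 5 mm, floor 6 mm thick, about 0.13 kg. It starts upright on the small dark board; z points along its axis to the mouth. Its rim is 50 mm above this point, its foot 50 mm below.
- white_rim (a point): Centre of the mouth, level with the rim, of the loose white tumbler, same shape and size as the orange one, about 0.16 kg, standing upright on the black rubber mat (its foot 100 mm below this point); z points up its axis.
- board: Fixed square wooden board, dark, 150 x 150 mm, 20 mm thick, on which the orange tumbler starts. Origin at the centre of its underside.
- crock: Loose steel crock with three spoons standing in it (one piece), diameter 74 mm, 90 mm tall, spoons up to 150 mm. Origin at the centre of its foot. A bystander.
- bottle: Loose yellow squeeze bottle with red nozzle, diameter 54 mm, 160 mm tall. Origin at the centre of its foot. A bystander.
- pan: Fixed steel pan with lemons, 108 mm (x) by 176 mm (y), 65 mm tall, at the far side. Origin at the centre of its underside.
- orange: The same orange tumbler, origin at the centre of its foot (50 mm below orange_center).
- white: The same white tumbler, origin at the centre of its foot. The cones touch when the orange rim is 33 to 35 mm above the white rim (orange_center 15 to 17 mm below white_rim); pressing on wedges them, letting go 2 or 3 mm early is harmless. Only the orange wall above the white rim stays free for the fingers: hold it near its rim.
- mat: Fixed black rubber bar mat, 120 x 120 mm, 6 mm thick, on which the white tumbler stands. Origin at the centre of its underside.
Mind the look-alikes: they are no part of the job. Leave any blue look-alike of the white alone. Of the things that look like the orange, the larger one is meant.

How it is judged (in metres and radians):
On the way:
1. the orange tumbler, still held in the fingers and in line with the white one, is down to within 10 mm of where the walls meet (z of orange_center in the frame of white_rim below -0.0065 m and horizontal distance between orange_center and white_rim below 0.008 m and angle between the z axis of orange_center and the z axis of white_rim, either way round below 0.15 rad and contact force between the fingers and orange above 0.5 N), for 0.1 s.
At the end, for the whole second after the job is handed in: The orange tumbler rests inside the white one, axes within 6 mm and 0.08 rad, its rim 28 to 39 mm above the white rim, not jammed (walls bear on one another with under 150 N in all); the white one stands upright within 30 mm of its start; at rest (horizontal distance between orange_center and white_rim below 0.006 m and z of orange_center in the frame of white_rim between -0.022 and -0.011 m and angle between the z axis of orange_center and the z axis of white_rim, either way round below 0.08 rad and angle between white_rim's own z axis and vertical below 0.08 rad and distance of white_rim from where it was at the start of the episode below 0.03 m and linear speed of orange below 0.02 m/s and contact force between orange and white below 150 N); the robot touches nothing.
It fails at once if the orange tumbler is pressed down in the white one, so that it wedges (the white tumbler bears on the mat with over 20 N; the two weigh about 3 N) (contact force between white and mat above 20 N).
It fails at once if the orange tumbler is dropped or driven into the white one so that it jams (their walls bear on one another with over 200 N in all; lowered gently they show 10 to 50 N) (contact force between orange and white above 200 N).
It fails at once if the spoon crock is moved by over 20 mm (distance of crock from where it was at the start of the episode above 0.02 m).
It fails at once if the squeeze bottle is moved by over 20 mm (distance of bottle from where it was at the start of the episode above 0.02 m).
It also fails if it takes over 38 s, if anything falls off the work surface, if the arm or the gripper's body presses on something with over 40 N, if the wrist force passes 120 N, or if a joint passes its speed limit or range.

## Working session

There is one attempt and no reset: what is moved stays moved. The work goes in short steps, Python scripts to look and compute and a tool call to move; the robot and the scene stay as the last step left them, time stands still between calls to the robot, and variables do not carry over. Pictures are saved under pics/ and viewed, at most 10 in all, crops included, and the job is handed in when it is done.

Besides the shell and the picture viewer there is one more tool, called after "Emit:" in YAML: its name, and indented under it one key for each argument. carry_out: Moves the arm, as the interface text tells. Its arguments: {"type":"object","properties":{"deltas":{"type":"array","items":{"type":"object","properties":{"translation":{"type":"array","items":{"type":"number"}},"yaw":{"type":"number"},"hand":{"type":"number"}}}}},"required":["deltas"]}

```bash
mkdir -p pics; cat > h.py <<'E'
from workcell import readout, vision, env, spotter
import numpy as np, cv2
from scipy.spatial.transform import Rotation as R
def rot(q): return R.from_quat([q[1],q[2],q[3],q[0]]).as_matrix()
def campose(n,obs=None):
    p=vision.camera_params(n); K=np.array(p["K"])
    if n=="wrist":
        T=np.eye(4);T[:3,:3]=rot(obs["orientation"]);T[:3,3]=obs["eef_pos"]; M=T@np.array(p["mount"]); return K,M[:3,:3],M[:3,3]
    a=np.array(p["attitude"]); A=rot(a) if a.size==4 else a
    return K,A,np.array(p["eye"])
def cloud(n,d,obs=None):
    K,A,e=campose(n,obs); v,u=np.mgrid[:400,:640]
    P=np.stack([(u-K[0,2])/K[0,0]*d,(v-K[1,2])/K[1,1]*d,d],-1)@A.T+e
    return P
def proj(n,p,obs=None):
    K,A,e=campose(n,obs); c=A.T@(np.array(p)-e); return (K@c/c[2])[:2].round()
E
cat > a.py <<'E'
from h import *
o=readout.get_obs(); print(o["t"],o["eef_pos"],o["orientation"],env.nose_length,o["width"])
for n in ["scene","top","wrist"]:
    o=readout.get_obs()
    im,d=vision.capture(n); np.savez(n+".npz",im=im,d=d,pos=o["eef_pos"],q=o["orientation"]); cv2.imwrite(f"pics/{n}0.png",im[...,::-1])
    for t in ["orange","white","crock","bottle"]:
        for r in spotter.find_in(n,t)[:4]: print(n,t,round(r["score"],2),np.round(r["point"]),proj(n,r["point"],o))
print(vision.camera_params("top"))
print(vision.camera_params("wrist"))
E
python3 a.py
```

```text
0.0 [208.66885967 454.02457142 244.819106  ] [-1.19682797e-04  2.13756265e-01  9.76886866e-01 -5.43309345e-04] 14.0 85.47346926202727
scene orange 0.76 [ 466. -305.   97.] [243. 118.]
scene orange 0.7 [ 344. -340.   56.] [261. 103.]
scene white 0.88 [562. 330.  83.] [405. 245.]
scene white 0.83 [544. 472.  80.] [458. 270.]
scene white 0.63 [409. 340.  76.] [435. 209.]
scene crock 0.6 [ 549. -108.   71.] [276. 168.]
scene bottle 0.62 [525.  97.  89.] [338. 192.]
top orange 0.57 [ 468. -324.   98.] [470. 235.]
top orange 0.56 [ 337. -354.   53.] [481. 287.]
top white 0.97 [572. 338.  80.] [214. 206.]
top white 0.68 [409. 347.  77.] [210. 268.]
top white 0.56 [561. 482.  76.] [160. 212.]
top white 0.2 [562. 306.   8.] [231. 214.]
top crock 0.73 [ 540. -121.   69.] [387. 212.]
top bottle 0.94 [503.  88. 106.] [309. 227.]
wrist white 0.72 [383. 349.  66.] [299. 318.]
wrist white 0.45 [564. 498.  95.] [452. 393.]
{'K': array([[402.96101346,   0.        , 313.50233164],
       [  0.        , 402.96101346, 197.87978968],
       [  0.        ,   0.        ,   1.        ]]), 'eye': array([ 347.1752491 ,   83.36289151, 1128.65583892]), 'attitude': array([ 0.07647884, -0.68994476,  0.71531853, -0.08029084])}
{'K': array([[278.02661563,   0.        , 315.76023853],
       [  0.        , 278.02661563, 192.51972695],
       [  0.        ,   0.        ,   1.        ]]), 'mount': array([[ 8.01043842e-04, -9.49149616e-01, -3.14824339e-01,
         8.03436755e+01],
       [ 9.99999641e-01,  8.46849242e-04, -8.71304313e-06,
        -1.97193980e-02],
       [ 2.74878734e-04, -3.14824219e-01,  9.49149954e-01,
        -1.27513571e+02],
       [ 0.00000000e+00,  0.00000000e+00,  0.00000000e+00,
         1.00000000e+00]])}
```

View pics/scene0.png

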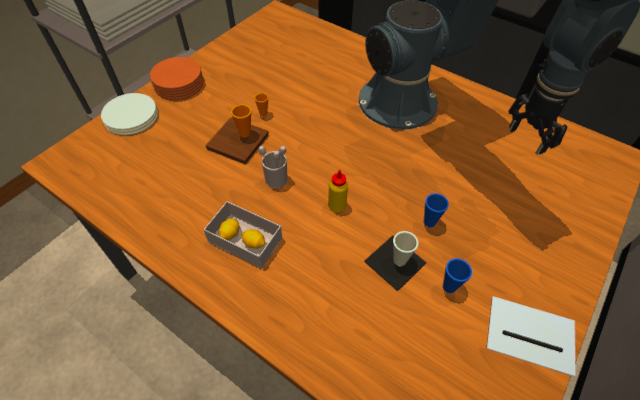

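View pics/top0.png

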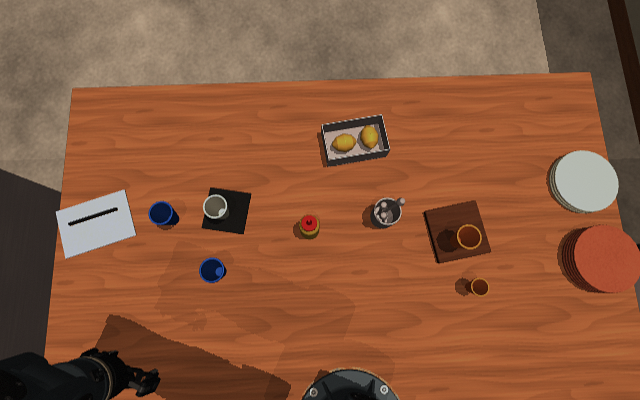

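The scene view shows the large orange tumbler on the dark board at (242,120) and a small look-alike beside it at (262,104). The white tumbler stands on the mat at (404,248), with blue look-alikes at (435,210) and (457,275).
The top view puts the large orange at (469,237), the small orange at (480,287), white at (214,207), and the blues at (162,214) and (212,270). I choose the orange on the board and the white on the mat.

```bash
cat > fit.py <<'E'
from h import *
def rimfit(P,x,y,zlo,zhi,r=50):
    m=(np.hypot(P[...,0]-x,P[...,1]-y)<r)&(P[...,2]>zlo)&(P[...,2]<zhi)
    Q=P[m]
    if len(Q)<8: return None
    zt=np.percentile(Q[:,2],90); S=Q[Q[:,2]>zt-6]
    c,rr=cv2.minEnclosingCircle(S[:,:2].astype(np.float32)); return np.round(c,1),round(rr,1),round(zt,1),len(S)
E
python3 - <<'E'
from fit import *
for n in ["scene","top"]:
    z=np.load(n+".npz"); P=cloud(n,z["d"]); P[z["d"]==0]=np.nan
    for nm,x,y in [("orange",466,-320),("small",340,-350),("white",568,336),("bottle",512,92),("crock",545,-115),("board",480,-290)]:
        print(n,nm,rimfit(P,x,y,30,200))
    b=P[(abs(P[...,0]-470)<40)&(abs(P[...,1]+270)<25)]; print("board z",np.nanmedian(b[:,2]))
z=np.load("top.npz"); im=z["im"]
a=cv2.resize(im[195:305,420:510],None,fx=4,fy=4);
s=np.load("scene.npz")["im"]; b=cv2.resize(s[85:170,200:290],None,fx=4,fy=4); b=cv2.copyMakeBorder(b,0,a.shape[0]-b.shape[0],0,0,0)
cv2.imwrite("pics/crop.png",np.hstack([a,b])[...,::-1])
E
```

```text
scene orange (array([ 462.5, -313.4]), 33.8, np.float64(119.9), 120)
scene small (array([ 339.3, -343.9]), 25.0, np.float64(75.1), 67)
scene white (array([566. , 329.3]), 32.8, np.float64(106.4), 175)
scene bottle (array([511. ,  87.4]), 20.5, np.float64(132.1), 137)
scene crock (array([ 540.8, -123.9]), 38.3, np.float64(136.3), 113)
scene board (array([ 465.7, -311.9]), 30.9, np.float64(119.6), 73)
board z 21.271344523722405
top orange (array([ 462.9, -313.4]), 31.9, np.float64(119.9), 175)
top small (array([ 338.2, -343.3]), 24.5, np.float64(75.2), 103)
top white (array([566.8, 330.8]), 31.8, np.float64(106.7), 151)
top bottle (array([510.5,  88.3]), 19.7, np.float64(132.5), 170)
top crock (array([ 540.3, -122.1]), 36.6, np.float64(139.7), 115)
top board (array([ 462.8, -312.3]), 31.2, np.float64(119.5), 115)
board z 19.525147154224214
```

View pics/crop.png

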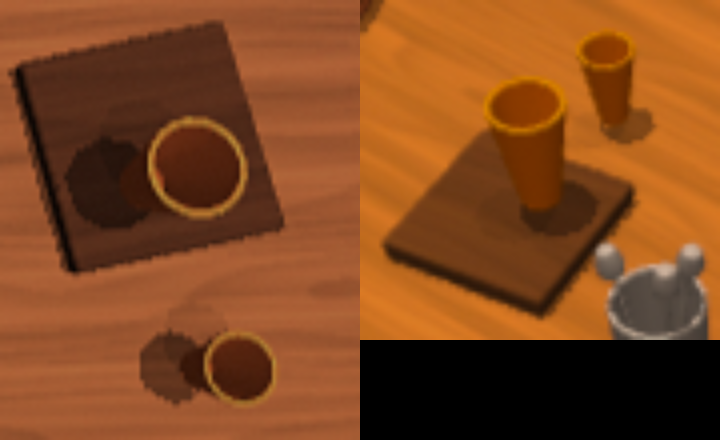

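The crop shows the large orange tumbler at (197,167), standing on the dark board; the small one, at (240,368), stands on the bare table. The choice is confirmed, so I set out.

Emit:
carry_out:
  deltas:
    - {"translation":[-3,0,0],"yaw":0.06,"hand":1}
    - {"translation":[-5.7,0,0],"yaw":0.108,"hand":1}
    - {"translation":[-5.7,0,0],"yaw":0.108,"hand":1}
    - {"translation":[-5.7,0,0],"yaw":0.108,"hand":1}
    - {"translation":[-5.7,0,0],"yaw":0.108,"hand":1}
    - {"translation":[-5.7,0,0],"yaw":0.108,"hand":1}
    - {"translation":[-5.7,0,0],"yaw":0.108,"hand":1}
    - {"translation":[-5.7,0,0],"yaw":0.108,"hand":1}

```text
t: 1.75
eef_pos: [504.3, 156.5, 245.2]
orientation: [0.0, 0.585, 0.811, 0.0]
ft_force: [1.0, -0.2, -0.9]
width: 85.3
grip_force: 0.0
```

Emit:
carry_out:
  deltas:
    - {"translation":[-5.7,0,0],"yaw":0.108,"hand":1}
    - {"translation":[-5.7,0,0],"yaw":0.108,"hand":1}
    - {"translation":[-5.7,0,0],"yaw":0.108,"hand":1}
    - {"translation":[-5.7,0,0],"yaw":0.108,"hand":1}
    - {"translation":[-5.7,0,0],"yaw":0.108,"hand":1}
    - {"translation":[-5.7,0,0],"yaw":0.108,"hand":1}
    - {"translation":[-5.7,0,0],"yaw":0.108,"hand":1}
    - {"translation":[-3,0,0],"yaw":0.06,"hand":1}
    - {"translation":[0,0,0],"yaw":0,"hand":1}

```text
t: 2.88
eef_pos: [490.0, -260.6, 245.2]
orientation: [-0.0, 0.859, 0.512, -0.0]
ft_force: [0.5, 0.3, 0.0]
width: 85.2
grip_force: 0.0
```

```bash
cat > w.py <<'E'
import sys
from fit import *
def look(x,y,zlo,zhi,pic=None):
    o=readout.get_obs(); im,d=vision.capture("wrist"); P=cloud("wrist",d,o); P[d==0]=np.nan
    Rm=rot(o["orientation"]); p=np.array(o["eef_pos"])
    if pic: cv2.imwrite(pic,im[...,::-1])
    f=rimfit(P,x,y,zlo,zhi); print("t",o["t"],"tcp",p.round(1),"zaxis",Rm[:,2].round(3),"yawx",np.degrees(np.arctan2(Rm[1,0],Rm[0,0])).round(1),"w",round(o["width"],1),"fit",f)
    if f: print("dxyz tool cm from TCP to rim", (Rm.T@(np.array([*f[0],f[2]])-p)/10).round(2))
    return o,im,d,P
if __name__=="__main__":
    a=sys.argv; look(*map(float,a[1:5]),*a[5:])
E
python3 w.py 463 -313 95 140 pics/w1.png
```

```text
t 2.875 tcp [ 490.  -260.6  245.2] zaxis [-0. -0. -1.] yawx 61.6 w 85.2 fit (array([ 462.6, -314.6]), 31.9, np.float64(119.2), 988)
dxyz tool cm from TCP to rim [-6.05  0.16 12.6 ]
```

Emit:
carry_out:
  deltas:
    - {"translation":[-3,0.1,0],"yaw":0,"hand":1}
    - {"translation":[-3,0.1,0],"yaw":0,"hand":1}
    - {"translation":[0,0,3],"yaw":0,"hand":1}
    - {"translation":[0,0,3.5],"yaw":0,"hand":1}
    - {"translation":[0,0,2],"yaw":0,"hand":1}
    - {"translation":[0,0,0],"yaw":0,"hand":1}

```text
t: 3.68
eef_pos: [464.1, -311.2, 159.2]
orientation: [-0.001, 0.858, 0.514, -0.0]
ft_force: [0.9, -0.1, 0.6]
width: 85.4
grip_force: 0.0
```

```bash
python3 w.py 463 -314 95 140 pics/w2.png
```

```text
t 3.675 tcp [ 464.1 -311.2  159.2] zaxis [-0.002  0.002 -1.   ] yawx 61.9 w 85.4 fit (array([ 462.8, -314.7]), 31.8, np.float64(119.2), 2315)
dxyz tool cm from TCP to rim [-0.37  0.06  4.  ]
```

View pics/w2.png

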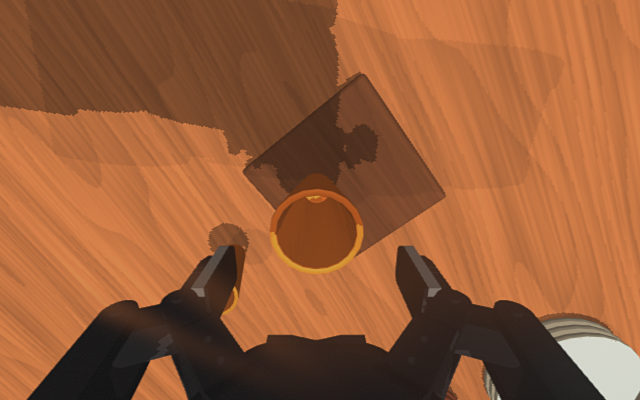

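The wrist view shows the orange rim centred at (317,230), between the open fingertips at (232,250) and (405,250). I'll measure how low the tips stand in the tool frame.

```bash
python3 - <<'E'
from w import *
o,im,d,P=look(463,-314,95,140)
T=(P-np.array(o["eef_pos"]))@rot(o["orientation"])
m=(np.abs(T[...,1])<70)&(np.abs(T[...,1])>35)&(np.abs(T[...,0])<25)&(T[...,2]<30)
for s in (1,-1):
    q=T[m&(s*T[...,1]>0)]; q=q[np.argsort(q[:,2])][-200:]; print(len(q),q[-1].round(1),q[0].round(1),np.percentile(T[m&(s*T[...,1]>0)],[2,98],axis=0).round(1))
E
```

```text
t 3.725 tcp [ 464.6 -311.7  160.4] zaxis [-0.  0. -1.] yawx 61.9 w 85.2 fit (array([ 462.9, -314.7]), 31.7, np.float64(119.2), 2300)
dxyz tool cm from TCP to rim [-0.34 -0.01  4.12]
200 [ 0.5 43.7  3.1] [-6.2 43.1 -5.1] [[ -9.6  37.  -78.1]
 [ 16.9  69.3  -6.3]]
200 [  2.1 -42.4   2.4] [ -6.3 -42.1  -5.1] [[ -9.7 -69.2 -78.1]
 [ 16.5 -36.8  -6.2]]
```

Emit:
carry_out:
  deltas:
    - {"translation":[-0.3,0,1],"yaw":0,"hand":1}
    - {"translation":[0,0,2],"yaw":0,"hand":1}
    - {"translation":[0,0,2],"yaw":0,"hand":1}
    - {"translation":[0,0,1],"yaw":0,"hand":1}
    - {"translation":[0,0,0],"yaw":0,"hand":1}
    - {"translation":[0,0,0],"yaw":0,"hand":0.6}
    - {"translation":[0,0,0],"yaw":0,"hand":0.5}
    - {"translation":[0,0,0],"yaw":0,"hand":0.5}
    - {"translation":[0,0,0],"yaw":0,"hand":0.4}
    - {"translation":[0,0,0],"yaw":0,"hand":0.4}

```text
t: 5.03
eef_pos: [463.4, -315.7, 101.7]
orientation: [0.001, 0.858, 0.514, 0.0]
ft_force: [-4.0, 2.6, 10.3]
width: 60.8
grip_force: 62.3
```

Emit:
carry_out:
  deltas:
    - {"translation":[0,0,0],"yaw":0,"hand":0}
    - {"translation":[0,0,0],"yaw":0,"hand":0}
    - {"translation":[0,0,0],"yaw":0,"hand":0}
    - {"translation":[0,0,0],"yaw":0,"hand":0}

```text
t: 5.52
eef_pos: [463.4, -315.7, 101.7]
orientation: [0.001, 0.858, 0.514, 0.0]
ft_force: [-2.2, 2.2, 11.0]
width: 61.2
grip_force: 62.3
```

```bash
python3 - <<'E'
from w import *
o,im,d,P=look(463,-314,95,140,"pics/w3.png")
T=(P-np.array(o["eef_pos"]))@rot(o["orientation"])
m=(np.abs(T[...,1])<70)&(np.abs(T[...,1])>24)&(np.abs(T[...,0])<12)&(T[...,2]<30)
print([round(float(np.nanpercentile(T[...,2][m&(s*T[...,1]>0)],99)),1) for s in (1,-1)], o["grip_force"],o["ft_force"])
cv2.imwrite("pics/w3.png",im[150:,150:480,::-1])
E
```

```text
t 5.525 tcp [ 463.4 -315.7  101.7] zaxis [ 0.002 -0.001 -1.   ] yawx 61.8 w 61.2 fit (array([ 465.6, -309.1]), 49.7, np.float64(129.6), 2021)
dxyz tool cm from TCP to rim [ 0.68 -0.11 -2.79]
[0.6, 0.6] 62.29783579765353 [-2.17398072  2.15342712 10.96119481]
```

View pics/w3.png

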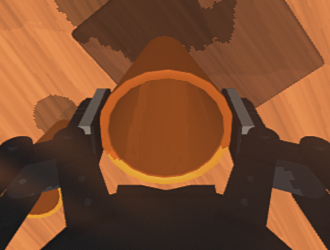

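The crop shows the rim gripped between the pads at about (165,125). Now I lift.

Emit:
carry_out:
  deltas:
    - {"translation":[0,0,-0.5],"yaw":0,"hand":0}
    - {"translation":[0,0,-1.5],"yaw":0,"hand":0}
    - {"translation":[0,0,-3],"yaw":0,"hand":0}
    - {"translation":[0,0,-4],"yaw":0,"hand":0}
    - {"translation":[0,0,-4],"yaw":0,"hand":0}
    - {"translation":[0,0,-3],"yaw":0,"hand":0}
    - {"translation":[0,0,-2],"yaw":0,"hand":0}
    - {"translation":[0,0,0],"yaw":0,"hand":0}

```text
t: 6.58
eef_pos: [463.4, -315.7, 282.3]
orientation: [0.001, 0.858, 0.514, 0.001]
ft_force: [0.0, 0.0, -2.4]
width: 60.4
grip_force: 65.3
```

```bash
cat > cup.py <<'E'
from w import *
def cup():
    """held cup in tool frame: rim plane and circle"""
    o=readout.get_obs(); im,d=vision.capture("wrist"); P=cloud("wrist",d,o)
    T=(P-np.array(o["eef_pos"]))@rot(o["orientation"]); T[d==0]=np.nan
    hsv=cv2.cvtColor(im,cv2.COLOR_RGB2HSV); org=(hsv[...,0]<28)&(hsv[...,1]>110)&(hsv[...,2]>60)
    m=org&(np.abs(T[...,0])<42)&(np.abs(T[...,1])<42)&(T[...,2]<20)&(T[...,2]>-60)
    Q=T[m]; zt=np.percentile(Q[:,2],5); S=Q[Q[:,2]<zt+5]
    for _ in range(3):
        A=np.c_[S[:,:2],np.ones(len(S))]; k=np.linalg.lstsq(A,S[:,2],rcond=None)[0]
        S=Q[np.abs(Q[:,2]-np.c_[Q[:,:2],np.ones(len(Q))]@k)<1.5]
    c,r=cv2.minEnclosingCircle(S[:,:2].astype(np.float32))
    print("t",o["t"],"tcp",np.round(o["eef_pos"],1),"rim tool",np.round(c,1),round(r,1),"z",round(float(k[:2]@c+k[2]),1),"tilt",k[:2].round(3),len(S),"F",np.round(o["ft_force"],1),"w",round(o["width"],1),"J",np.round(o["joints"],2))
    return o,im
if __name__=="__main__":cup()
E
python3 cup.py
```

```text
t 6.575 tcp [ 463.4 -315.7  282.3] rim tool [-2.3  5.7] 37.1 z -17.1 tilt [-0.023  0.07 ] 2438 F [ 0.   0.  -2.4] w 60.4 J [-0.6   0.34  0.23  1.45 -0.    1.46]
```

Emit:
carry_out:
  deltas:
    - {"translation":[2,0,0],"yaw":-0.034,"hand":0}
    - {"translation":[4,0.3,0],"yaw":-0.068,"hand":0}
    - {"translation":[5.5,0.6,0],"yaw":-0.093,"hand":0}
    - {"translation":[5.5,0.6,0],"yaw":-0.093,"hand":0}
    - {"translation":[5.5,0.6,0],"yaw":-0.093,"hand":0}
    - {"translation":[5.5,0.6,0],"yaw":-0.093,"hand":0}
    - {"translation":[5.5,0.6,0],"yaw":-0.093,"hand":0}
    - {"translation":[5.5,0.6,0],"yaw":-0.093,"hand":0}

```text
t: 7.62
eef_pos: [578.5, 56.0, 279.2]
orientation: [-0.001, 0.644, 0.765, -0.0]
ft_force: [0.5, -0.3, -0.7]
width: 60.4
grip_force: 65.2
```

Emit:
carry_out:
  deltas:
    - {"translation":[5.5,0.6,0],"yaw":-0.093,"hand":0}
    - {"translation":[5.5,0.6,0],"yaw":-0.093,"hand":0}
    - {"translation":[5.5,0.6,0],"yaw":-0.093,"hand":0}
    - {"translation":[5.5,0.3,0],"yaw":-0.093,"hand":0}
    - {"translation":[4,0.3,0],"yaw":-0.068,"hand":0}
    - {"translation":[2,0,0],"yaw":-0.034,"hand":0}
    - {"translation":[0,0,0],"yaw":0,"hand":0}
    - {"translation":[0,0,0],"yaw":0,"hand":0}

```text
t: 8.62
eef_pos: [503.5, 319.2, 280.1]
orientation: [-0.0, 0.448, 0.894, -0.0]
ft_force: [-0.2, -0.2, -1.1]
width: 60.7
grip_force: 65.2
```

```bash
python3 - <<'E'
from cup import *
o,im=cup(); o=readout.get_obs(); p=np.array(o["eef_pos"]); Rm=rot(o["orientation"]); print("zaxis",Rm[:,2].round(3))
for n in ["scene","top"]:
    im,d=vision.capture(n); P=cloud(n,d); P[d==0]=np.nan
    hsv=cv2.cvtColor(im,cv2.COLOR_RGB2HSV); org=(hsv[...,0]<28)&(hsv[...,1]>110)
    m=org&(np.linalg.norm(P[...,:2]-p[:2],axis=-1)<50)&(P[...,2]>190)&(P[...,2]<315); Q=P[m]
    print(n,len(Q),Q.min(0).round(),Q.max(0).round())
    for z in (210,230,250,270,290): 
        q=Q[abs(Q[:,2]-z)<8]
        if len(q): print(z,q[:,:2].mean(0).round(1),np.ptp(q[:,0]),np.ptp(q[:,1]))
    if n=="scene": u,v=proj(n,p).astype(int); cv2.imwrite("pics/s2.png",cv2.resize(im[max(v-75,0):v+75,u-80:u+120],None,fx=3.8,fy=3.8)[...,::-1])
E
```

```text
t 8.625 tcp [503.5 319.2 280.1] rim tool [ 13.7 -10.2] 31.8 z -49.2 tilt [ 0.408 -0.277] 202 F [-0.2 -0.2 -1.1] w 60.7 J [ 0.57  0.42  0.34  1.49 -0.    1.49]
zaxis [-0. -0. -1.]
scene 529 [475. 286. 199.] [539. 342. 312.]
210 [516.4 322.2] 19.231174018911588 33.04072868298806
230 [519.3 322.8] 20.60186268934615 39.03096613397497
250 [512.  318.7] 47.21165778200691 41.994038104642016
270 [506.6 308.8] 51.10893844434031 31.533338976144762
290 [509.8 306.5] 63.68536931857568 42.42596290246348
top 127 [495. 289. 201.] [532. 321. 301.]
210 [507.2 305.6] 15.073043162061651 15.759206762106942
230 [513.1 309.5] 24.02630946899319 22.20631053595889
250 [516.4 309.5] 27.638259842650996 26.552603245544617
270 [516.7 305.1] 30.758667213084323 27.11814426359524
290 [514.7 296.8] 35.42614488834852 22.695333334127724
```

View pics/s2.png

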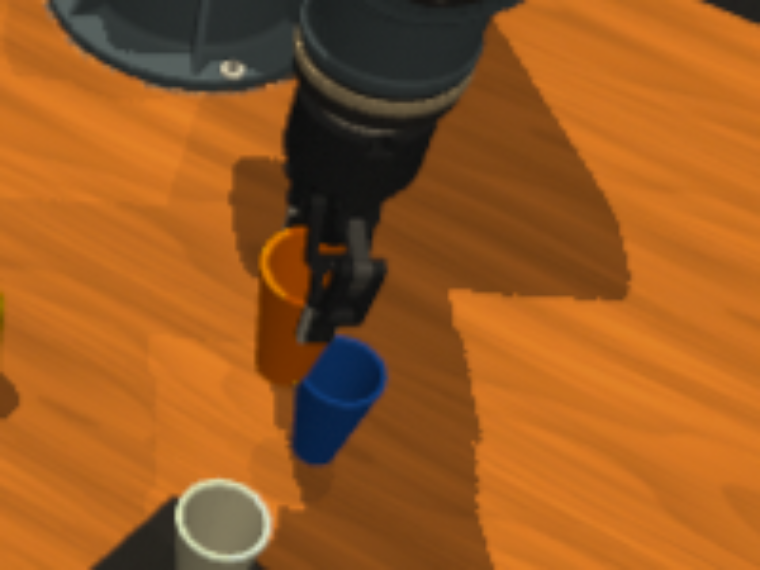

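The crop shows the orange tumbler held near its rim at (300,250), with white ahead at (222,520) and a blue look-alike behind at (340,390). I'll fit a cone model to get its pose in the hand.

```bash
cat > cone.py <<'E'
from w import *
from scipy.optimize import least_squares
def orange_mask(im):
    h=cv2.cvtColor(im,cv2.COLOR_RGB2HSV); return (h[...,0]<28)&(h[...,1]>110)&(h[...,2]>50)
def res(v,Q):
    c=np.array([v[0],v[1],v[2]]); a=np.array([v[3],v[4],1.]); a/=np.linalg.norm(a)
    h=(Q-c)@a; r=np.linalg.norm(Q-c-h[:,None]*a,axis=1); hc=np.clip(h,0,100); ro=32-.153*hc
    dz=np.abs(h-hc); e=np.minimum(np.minimum(np.abs(r-ro),np.abs(r-ro+5)),np.where(r<ro,np.abs(h-94),99))
    e=np.where((h<=0)&(r<ro)&(r>ro-5),0,e); return np.hypot(e,dz)
def held(cams=("scene","top","wrist")):
    L=[];o=readout.get_obs(); p=np.array(o["eef_pos"]);Rm=rot(o["orientation"])
    for n in cams:
        o2=readout.get_obs(); im,d=vision.capture(n); T=(cloud(n,d,o2)-p)@Rm
        m=orange_mask(im)&(d>0)&(np.hypot(T[...,0],T[...,1])<45)&(T[...,2]>-26)&(T[...,2]<95); Q=T[m]
        L.append(Q[np.random.default_rng(0).permutation(len(Q))[:500]])
    for nm,Q in [*zip(cams,L),("all",np.vstack(L))]:
        if len(Q)<60: print(nm,len(Q)); continue
        f=least_squares(res,[0,0,-18,0,0],args=(Q,),loss="soft_l1",f_scale=1.5)
        print(nm,len(Q),"rim",f.x[:3].round(1),"tilt",f.x[3:].round(3),"med",np.median(res(f.x,Q)).round(2),"p90",np.percentile(res(f.x,Q),90).round(1))
    print("t",o["t"],"tcp",p.round(1),"xaxis",Rm[:,0].round(3)); return f.x,p,Rm
if __name__=="__main__":
    x,p,Rm=held(); W=np.array([566.6,330.2,106.5])
    c=x[:3]+50*np.array([x[3],x[4],1]); w=Rm@c+p
    print("orange_center world",w.round(1)," shift for centre over white, tool cm",(Rm.T@(W-w)/10).round(2))
E
python3 cone.py
```

```text
scene 500 rim [  0.1  -0.6 -21.1] tilt [ 0.003 -0.015] med 0.6 p90 1.8
top 126 rim [  0.5   1.9 -20.6] tilt [-0.002 -0.018] med 0.3 p90 1.8
wrist 500 rim [ -0.1   0.2 -19.3] tilt [ 0.006 -0.009] med 0.4 p90 2.1
all 1126 rim [ -0.1  -0.  -20.8] tilt [ 0.005 -0.018] med 0.67 p90 2.0
t 8.775 tcp [503.8 319.  280.3] xaxis [-0.598  0.802 -0.   ]
orange_center world [503.  318.6 251. ]  shift for centre over white, tool cm [-2.87  5.79 14.45]
```

Emit:
carry_out:
  deltas:
    - {"translation":[-0.5,1,0],"yaw":0,"hand":0}
    - {"translation":[-1,2,0],"yaw":0,"hand":0}
    - {"translation":[-1,2,0],"yaw":0,"hand":0}
    - {"translation":[-0.4,0.8,0],"yaw":0,"hand":0}
    - {"translation":[0,0,2],"yaw":0,"hand":0}
    - {"translation":[0,0,3],"yaw":0,"hand":0}
    - {"translation":[0,0,2],"yaw":0,"hand":0}
    - {"translation":[0,0,1],"yaw":0,"hand":0}
    - {"translation":[0,0,0],"yaw":0,"hand":0}
    - {"translation":[0,0,0],"yaw":0,"hand":0}

```text
t: 10.18
eef_pos: [567.6, 331.6, 201.2]
orientation: [0.0, 0.448, 0.894, 0.001]
ft_force: [-0.1, -0.6, -0.8]
width: 60.9
grip_force: 65.4
```

```bash
cat > rel.py <<'E'
from cone import *
x,p,Rm=held()
c=Rm@(x[:3]+50*np.array([x[3],x[4],1]))+p; rim=Rm@x[:3]+p; print("orange_center",c.round(1),"rim z",rim[2].round(1))
# white cone fit in world, z flipped so axis points to foot
L=[]
for n in ["scene","top","wrist"]:
    o=readout.get_obs(); im,d=vision.capture(n); P=cloud(n,d,o)
    if n=="wrist": cv2.imwrite("pics/wr_%d.png"%(o["t"]*1000),im[...,::-1])
    h=cv2.cvtColor(im,cv2.COLOR_RGB2HSV)
    m=(h[...,1]<100)&(h[...,2]>70)&(d>0)&(np.hypot(P[...,0]-566.5,P[...,1]-330)<42)&(P[...,2]>25)&(P[...,2]<109)
    Q=P[m]*[1,1,-1]; Q=Q[np.random.default_rng(0).permutation(len(Q))[:500]]; L.append(Q)
for nm,Q in [*zip(["scene","top","wrist"],L),("all",np.vstack(L))]:
    if len(Q)<40: print(nm,len(Q)); continue
    f=least_squares(res,[566.5,330,-106,0,0],args=(Q,),loss="soft_l1",f_scale=1.5).x; print("white",nm,len(Q),f.round(3),"med",np.median(res(f,Q)).round(2))
W=f[:3]*[1,1,-1]
print("rel xyz center-whiterim world",(c-W).round(1)," shift tool cm",(Rm.T@(W-c)/10).round(2),readout.get_obs()["ft_force"])
E
python3 rel.py
```

```text
scene 434 rim [  0.3  -0.3 -19.9] tilt [ 0.002 -0.021] med 0.55 p90 1.8
top 0
wrist 500 rim [  0.1   0.1 -19.1] tilt [-0.001 -0.01 ] med 0.33 p90 1.9
all 934 rim [  0.1   0.  -20.1] tilt [ 0.002 -0.022] med 0.54 p90 1.9
t 10.175 tcp [567.6 331.6 201.2] xaxis [-0.599  0.801 -0.   ]
orange_center [566.7 331.1 171.4] rim z 221.4
white scene 430 [ 5.65386e+02  3.29048e+02 -1.08573e+02 -0.00000e+00 -1.00000e-03] med 0.63
top 2
white wrist 500 [ 5.65513e+02  3.29726e+02 -1.06233e+02  1.00000e-02 -9.00000e-03] med 0.32
white all 932 [ 5.65365e+02  3.29612e+02 -1.07914e+02  6.00000e-03 -8.00000e-03] med 0.61
rel xyz center-whiterim world [ 1.3  1.5 63.4]  shift tool cm [-0.04 -0.2   6.34] [-0.26670294 -0.0023149  -1.84482451]
```

Emit:
carry_out:
  deltas:
    - {"translation":[0,-0.2,0],"yaw":0,"hand":0}
    - {"translation":[0,0,1],"yaw":0,"hand":0}
    - {"translation":[0,0,1.5],"yaw":0,"hand":0}
    - {"translation":[0,0,1.5],"yaw":0,"hand":0}
    - {"translation":[0,0,1.2],"yaw":0,"hand":0}
    - {"translation":[0,0,0.8],"yaw":0,"hand":0}
    - {"translation":[0,0,0.6],"yaw":0,"hand":0}
    - {"translation":[0,0,0.2],"yaw":0,"hand":0}
    - {"translation":[0,0,0],"yaw":0,"hand":0}

```text
t: 11.6
eef_pos: [565.6, 330.2, 132.5]
orientation: [0.0, 0.448, 0.894, 0.0]
ft_force: [0.6, 0.9, -0.3]
width: 61.0
grip_force: 65.5
```

```bash
python3 rel.py
```

```text
scene 273 rim [ -0.2  -0.3 -23.6] tilt [-0.004 -0.022] med 0.85 p90 2.1
top 0
wrist 500 rim [ -0.   0. -18.] tilt [ 0.001 -0.001] med 0.37 p90 1.9
all 773 rim [ -0.1   0.1 -20.4] tilt [-0.001 -0.015] med 0.58 p90 2.0
t 11.6 tcp [565.6 330.2 132.5] xaxis [-0.599  0.801 -0.   ]
orange_center [565.2 329.7 102.9] rim z 152.9
white scene 256 [ 5.65222e+02  3.28976e+02 -1.08760e+02  2.00000e-03  4.00000e-03] med 0.48
top 0
white wrist 500 [ 5.65905e+02  3.30667e+02 -1.18004e+02 -1.60000e-02  6.00000e-03] med 0.72
white all 756 [ 5.65620e+02  3.29107e+02 -1.10303e+02 -2.00000e-03  1.10000e-02] med 0.59
rel xyz center-whiterim world [-0.5  0.6 -7.4]  shift tool cm [-0.08 -0.   -0.74] [ 0.41245557 -0.38358033 -1.3007605 ]
```

Emit:
carry_out:
  deltas:
    - {"translation":[0,0,0.2],"yaw":0,"hand":0}
    - {"translation":[0,0,0.2],"yaw":0,"hand":0}
    - {"translation":[0,0,0.15],"yaw":0,"hand":0}
    - {"translation":[0,0,0.1],"yaw":0,"hand":0}
    - {"translation":[0,0,0.05],"yaw":0,"hand":0}
    - {"translation":[0,0,0],"yaw":0,"hand":0}
    - {"translation":[0,0,0],"yaw":0,"hand":0}

```text
t: 12.78
eef_pos: [565.5, 330.2, 125.3]
orientation: [-0.0, 0.448, 0.894, -0.0]
ft_force: [0.4, -0.1, -1.2]
width: 60.5
grip_force: 65.4
```

Emit:
carry_out:
  deltas:
    - {"translation":[0,0,0.05],"yaw":0,"hand":0}
    - {"translation":[0,0,0.05],"yaw":0,"hand":0}
    - {"translation":[0,0,0],"yaw":0,"hand":0}

```text
t: 13.15
eef_pos: [565.6, 330.2, 124.4]
orientation: [0.0, 0.448, 0.894, 0.0]
ft_force: [0.0, -0.4, -0.2]
width: 60.8
grip_force: 65.5
```

Emit:
carry_out:
  deltas:
    - {"translation":[0,0,0.05],"yaw":0,"hand":0}
    - {"translation":[0,0,0],"yaw":0,"hand":0}

```text
t: 13.4
eef_pos: [565.7, 330.3, 123.9]
orientation: [0.0, 0.448, 0.894, 0.0]
ft_force: [2.7, 0.5, 1.1]
width: 61.2
grip_force: 65.6
```

Emit:
carry_out:
  deltas:
    - {"translation":[0,0,0.05],"yaw":0,"hand":0}
    - {"translation":[0,0,0],"yaw":0,"hand":0}

```text
t: 13.65
eef_pos: [565.7, 330.3, 123.5]
orientation: [0.0, 0.448, 0.894, 0.0]
ft_force: [1.7, 1.3, 2.1]
width: 60.5
grip_force: 65.7
```

Emit:
carry_out:
  deltas:
    - {"translation":[0,0,0.05],"yaw":0,"hand":0}
    - {"translation":[0,0,0],"yaw":0,"hand":0}

```text
t: 13.9
eef_pos: [565.7, 330.3, 123.0]
orientation: [0.0, 0.448, 0.894, 0.0]
ft_force: [3.2, 1.7, 3.0]
width: 60.9
grip_force: 65.7
```

Emit:
carry_out:
  deltas:
    - {"translation":[0,0.05,0],"yaw":0,"hand":0}
    - {"translation":[0,0,0],"yaw":0,"hand":0}

```text
t: 14.15
eef_pos: [565.9, 330.5, 122.8]
orientation: [-0.0, 0.448, 0.894, -0.0]
ft_force: [2.3, 0.2, 3.3]
width: 60.9
grip_force: 65.8
```

```bash
python3 rel.py | grep -v "^top"; python3 - <<'E'
from h import *
im,d=vision.capture("scene"); u,v=proj("scene",[566,330,110]).astype(int)
cv2.imwrite("pics/s3.png",cv2.resize(im[v-50:v+60,u-60:u+60],None,fx=5,fy=5)[...,::-1])
E
```

```text
scene 232 rim [ -0.5  -0.6 -22.3] tilt [ 0.01  -0.025] med 0.74 p90 2.1
wrist 500 rim [ -0.3   0.4 -20.5] tilt [-0.006 -0.016] med 0.45 p90 1.8
all 732 rim [ -0.1   0.1 -21. ] tilt [-0.012 -0.019] med 0.59 p90 2.0
t 14.15 tcp [565.9 330.5 122.8] xaxis [-0.599  0.801 -0.   ]
orange_center [565.6 329.3  93.7] rim z 143.7
white scene 218 [ 5.65299e+02  3.30020e+02 -1.13270e+02  7.00000e-03 -5.00000e-03] med 0.51
white wrist 500 [ 5.64570e+02  3.30888e+02 -1.19423e+02 -3.00000e-03  9.00000e-03] med 0.61
white all 718 [ 5.65074e+02  3.29822e+02 -1.11474e+02  3.00000e-03  6.00000e-03] med 0.56
rel xyz center-whiterim world [  0.5  -0.5 -17.8]  shift tool cm [ 0.07 -0.02 -1.78] [1.51393612 0.41396023 3.34699948]
```

View pics/s3.png

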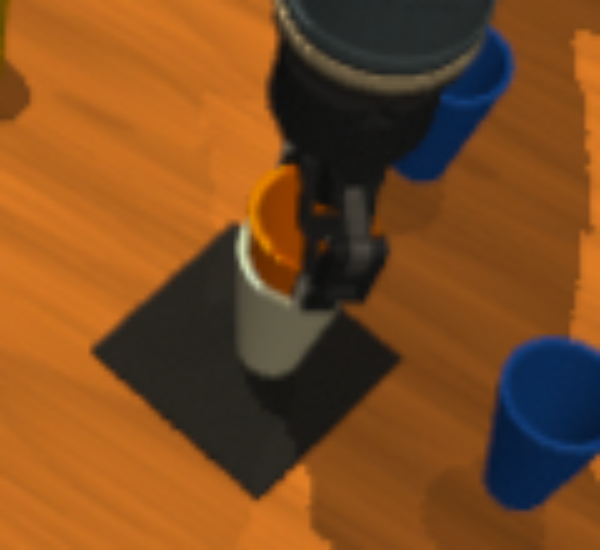

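The picture shows orange seated in white at (270,220), upright. The fingertips are at about (320,300), and the force of about 4 N means the walls are just touching. Now I let go.

Emit:
carry_out:
  deltas:
    - {"translation":[0,0,0],"yaw":0,"hand":0.75}
    - {"translation":[0,0,0],"yaw":0,"hand":0.85}
    - {"translation":[0,0,0],"yaw":0,"hand":1}
    - {"translation":[0,0,0],"yaw":0,"hand":1}
    - {"translation":[0,0,0],"yaw":0,"hand":1}
    - {"translation":[0,0,0],"yaw":0,"hand":1}

```text
t: 15.25
eef_pos: [565.9, 330.5, 122.8]
orientation: [0.0, 0.448, 0.894, 0.0]
ft_force: [0.5, -0.4, 0.3]
width: 85.6
grip_force: 0.0
```

Emit:
carry_out:
  deltas:
    - {"translation":[0,0,-0.5],"yaw":0,"hand":1}
    - {"translation":[0,0,-1],"yaw":0,"hand":1}
    - {"translation":[0,0,-2],"yaw":0,"hand":1}
    - {"translation":[0,0,-3],"yaw":0,"hand":1}
    - {"translation":[0,0,-3],"yaw":0,"hand":1}
    - {"translation":[0,0,-3],"yaw":0,"hand":1}
    - {"translation":[0,0,0],"yaw":0,"hand":1}
    - {"translation":[0,0,0],"yaw":0,"hand":1}

```text
t: 16.25
eef_pos: [565.9, 330.5, 247.6]
orientation: [-0.0, 0.448, 0.894, -0.0]
ft_force: [-0.1, 0.6, -0.3]
width: 85.3
grip_force: 0.0
```

```bash
python3 - <<'E'
from w import *
o,im,d,P=look(566,330,95,160)
print("F",np.round(o["ft_force"],1))
P2=P.copy(); h=cv2.cvtColor(im,cv2.COLOR_RGB2HSV); P2[~((h[...,1]<100)&(h[...,2]>70))]=np.nan
print("white rim",rimfit(P2,566,330,80,115))
s,ds=vision.capture("scene"); Ps=cloud("scene",ds); print("scene",rimfit(Ps,566,330,120,160))
u,v=proj("scene",[566,330,110]).astype(int)
a=cv2.resize(s[v-50:v+60,u-60:u+60],None,fx=3.3,fy=3.3); b=im[:363,130:510]
cv2.imwrite("pics/end.png",np.hstack([a[:363],b])[...,::-1])
E
```

```text
t 16.25 tcp [565.9 330.5 247.6] zaxis [-0. -0. -1.] yawx 126.8 w 85.3 fit (array([565.8, 329.1]), 31.7, np.float64(137.8), 1258)
dxyz tool cm from TCP to rim [-0.11 -0.09 10.98]
F [-0.1  0.6 -0.3]
white rim (array([558.7, 337.5]), 29.3, np.float64(105.7), 295)
scene (array([566.1, 329.4]), 32.8, np.float64(140.1), 172)
```

View pics/end.png

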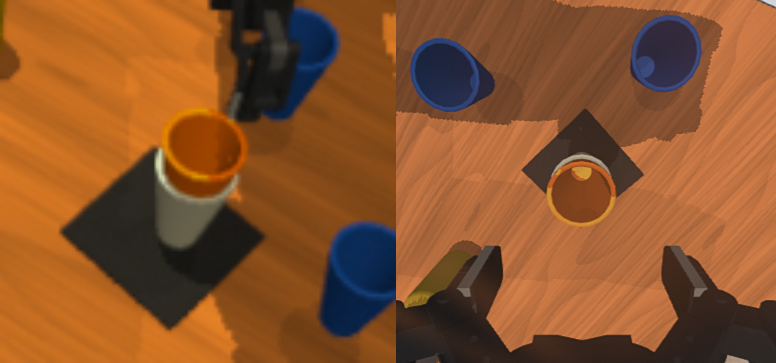

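The final picture shows orange nested upright in white (left, rim at (205,145); right, rim at (582,190)). Orange's rim is about 33 mm above white's, and the gripper is clear.

```bash
python3 -c "
from workcell import env
print(env.close_job())"
```

```text
the job is handed in; nothing more can be done
None
```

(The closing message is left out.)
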